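# Gauge the depth of a blind bore

### The job

Take the depth gauge out of its holder and lower its rod into the blind bore of the steel die block, letting the block's face push the stop collar up the rod, until the tip is on the bottom. Hold it pressed there for a good second with about 12 newtons on the tip, never ramming it (stay under 30), then let go and leave the gauge standing upright in the bore, tip on the bottom and stop on the face, ready to be read. Do not knock over the capacitor or the flux bottle.

Things in the scene. Friction and masses are not known exactly. Their poses are not given: they have to be found in the camera images.
- gauge_grip (a point): Centre of the depth gauge's handle: an upright cylinder with a grippy dark rubber sleeve, 18 mm in diameter and 40 mm tall, on top of a steel rod of 10 mm diameter with black ring marks every 5 mm. The gauge is 115 mm tall overall, about 0.16 kg, loose, and stands upright in one socket of its holder at the start, the tip 12 mm above the table. z runs from tip to handle; this point is 95 mm above the tip, on the rod's axis. It is gripped across the handle.
- gauge_tip (a point): The flat lower end of the gauge's rod (slightly chamfered), on the rod's axis.
- stop_face (a point): Centre of the lower face of the gauge's stop collar, a dark steel ring 24 mm in diameter and 10 mm high on the rod. At the start it sits 14.5 mm above the tip. It slides up the rod by up to 50 mm but stays where it is left: moving it takes about 5 N, more than the gauge's weight.
- depth_gauge: The depth gauge as a whole with its stop; its origin is the tip, z up along the rod.
- die_block: Steel die block fixed to the table, 70 mm (its x) by 50 mm (its y) by 55 mm high, origin at the centre of its underside; two dark screw heads, 3 mm high, stand on its top towards its +x end.
- bore_mouth (a point): Centre of the mouth of the block's blind bore, in its top face at 55 mm above the table, 14 mm from the block's centre towards -x of the block. The bore is vertical, 12 mm in diameter with a small chamfer; its depth differs from block to block, 18 to 46 mm.
- bore_plug: The plug that closes the bore from below; its upper end is the flat hard bottom of the bore. Origin on the bore's axis at table level, which does not tell how high the plug reaches: the depth has to be felt.
- gauge_holder: Dark plastic holder fixed to the table, 80 by 54 by 26 mm, origin at the centre of its underside, with two round sockets 13 mm wide and 14 mm deep, 17 mm to either side of its centre along its x. The gauge stands in the socket at -x, the other is empty.
- capacitor_1: Loose blue capacitor, 25 mm in diameter, 46 mm tall, standing near the middle of the work; origin at the centre of its underside.
- flux_bottle: Loose small flux bottle with a needle cap, 40 mm in diameter, 116 mm tall; origin at the centre of its underside.
Mind the look-alikes: they are no part of the job. There is more than one size of the depth_gauge; the job needs the larger.

How it is judged:
On the way, in this order (a step that is already met when the one before it is completed fails the run):
1. the gauge is lifted clear out of its holder (height (world z) of gauge_tip above 0.045 m), for 0.1 s.
2. the tip is held pressed on the bottom of the bore with 5 to 20 N for 0.8 s, the stop on the block's face (horizontal distance between gauge_tip and bore_mouth below 0.0025 m and z of gauge_tip in the frame of bore_mouth below -0.016 m and z of stop_face in the frame of bore_mouth between -0.0015 and 0.0015 m and contact force between depth_gauge and bore_plug between 5 and 20 N), for 0.8 s.
At the end, for the whole second after the job is handed in: The gauge stands released and at rest in the bore, upright within 5 degrees, its stop within 1.5 mm of the block's top face (so the tip is not raised off the bottom by more than that, as the stop clings to the rod) (horizontal distance between gauge_tip and bore_mouth below 0.0025 m and z of gauge_tip in the frame of bore_mouth below -0.016 m and z of stop_face in the frame of bore_mouth between -0.0015 and 0.0015 m and angle between depth_gauge's own z axis and vertical below 0.09 rad and linear speed of depth_gauge below 0.01 m/s and contact force between depth_gauge and the arm below 0.1 N and contact force between depth_gauge and the fingers below 0.1 N); the robot touches nothing.
It fails at once if the gauge is rammed on the bottom or into the block (over 30 N) (contact force between depth_gauge and bore_plug above 30 N or contact force between depth_gauge and die_block above 30 N).
It fails at once if the capacitor or the flux bottle is knocked over (angle between any of capacitor_1, flux_bottle's own z axis and vertical above 0.5 rad).
It also fails if it takes over 48 s, if anything falls off the work surface, if the arm or the gripper's body presses on something with over 40 N, if the wrist force passes 120 N, or if a joint passes its speed limit or range.

### The arm

A 6-joint arm with a two-finger parallel gripper is mounted at the origin on the work surface; the furniture and walls round the work are solid. World frame = base frame: x ahead of the robot, y to its left, z up, the work surface at z = 0. Lengths are in m, angles in rad, forces in N, time in s.
With the tool pointing down it reaches from about 0.375 to 0.9 m from the base axis. Payload 3.1 kg.
Tool frame: the origin (TCP) lies at the very end of the fingers, on their centre line; the grasp point (between the pads) lies 19 mm behind it (env.pinch_z is the y of the grasp point in the tool frame, in m); y points along the fingers, x is the direction in which the jaws open and shut, and the axes are right-handed (so a half turn about y gives the same grasp; the last joint's range is limited). The gripper opens to 85 mm and grips with 20 to 120 N. Pads are 22 mm wide; open, the fingers measure 114 mm over their backs; the gripper's body (76 mm by 85 mm) begins 54 mm behind the grasp point. The pads swing forward as they close: fully open they stand 13 mm farther back than shut.
Start: joints at [1.002, 0.527, 1.433, -0, 1.181, -0.178], TCP at [0.237, 0.578, 0.231] pointing down, gripper open.
Joint ranges: [-3.08, 3.08], [-0.75, 2.2], [0.22, 2.44], [-1.43, 4.57], [0, 2.65], [-2.85, 2.85]. Speed limits (rad/s): [2.79, 2.79, 3.14, 3.14, 3.14, 3.14].

### API

Orientations are given as [roll, pitch, yaw] about the fixed x, y, z axes, in that order (R = Rz(yaw) Ry(pitch) Rx(roll)).
In Python, from station import get_obs, cams, ticket, env gives the robot as it stands. The module is installed in compiled form; this text tells all that it offers.
- The arm moves only by the tool play_rows, never from a script. Its argument "increments" is a list of rows, each an object with "linear": the shift along the tool's x, y, z in m, a list of three; "twist": the turn about the tool's y in degrees; "gripper": the closure, from -1 (fully open) to 1 (shut), so that 0 is half open. A call has 1 to 12 rows; each row shifts and turns the commanded pose from where the row before left it, along the tool's axes as they then stand; what a row does not reach is not made up. A row lasts 1/8 s, in which the tool goes at most 62.5 mm and 10.7 degrees, less where a joint would pass 70% of its speed; a pose out of reach is approached as far as the arm can. A call is refused whole if a number of a shift passes 0.0625 or a number of a turn 10.7, either way. A call with a gripper value outside its range is refused whole. The fingers move at their own pace and stop on an object; "force" is the grip in N (left out, the last holds). Time passes only in rows, so rows that do not move let the fingers close. It gives the time, the measured TCP pose, the force and the opening at its end, in the units of the state.
- get_obs(): the state, without advancing time (a new reading comes with each control period).
- cams.get_image(name): name is "scene" or "side" or "wrist"; returns the picture (384x512x3 uint8, blue, green, red); there is no depth.
- cams.camera_model(name): a dict with "fx", "fy", "cx", "cy" (pixels), "rvec" (rotation vector, rad) and "tvec" (3), from world to camera coordinates, as OpenCV has them. Camera axes: x right, y down, z forward; pixel columns grow to the right and rows downward; lengths in m; the calibration is good to about 2 mm. A picture is of the moment at which its call begins: read the wrist's pose just before it. camera_model takes no time and is no camera call; for the wrist camera it gives the pose at the moment of the call.
- ticket.close_job(): hands the job in, once; it reports no verdict.
The state is a dict: "time": time; "qpos": joint angles; "qvel": joint speeds; "joint_torque": joint torques, N m; "eef_pos": TCP position; "eef_rot": TCP orientation; "force": force on the tool from outside, world axes, zero at the start; "wrist_torque": the same for the moment, N m; "finger_gap": finger opening in m.
Only numpy, scipy, OpenCV 4.12 (cv2) and the standard library are available. Lean on these libraries where they do the work, as an engineer would, in place of code of your own. Each camera call takes 0.05 s, during which the arm holds its last target. There are 200 camera calls.

## Working session

There is one attempt and no reset: what is moved stays moved. The work goes in short steps, Python scripts to look and compute and a tool call to move; the robot and the scene stay as the last step left them, time stands still between calls to the robot, and variables do not carry over. Pictures are saved under pics/ and viewed, on a budget of 10 in all, crops included, one or two more only if the job needs it, and the job is handed in when it is done.

Besides the shell and the picture viewer there is one more tool, called after "Emit:" as name(argument=value, ...) on one line, values as JSON. play_rows: Moves the arm, as the interface text tells. Its arguments: {"type":"object","properties":{"increments":{"type":"array"},"force":{"type":"number"}},"required":["increments"]}

```bash
mkdir -p pics; cat > h.py <<'E'
import cv2,numpy as np
from station import get_obs,cams,ticket,env
def snap(n):
    m=cams.camera_model(n); im=cams.get_image(n); return im,m
def ray(m,u,v):
    R=cv2.Rodrigues(np.array(m["rvec"],float))[0]; t=np.array(m["tvec"],float).ravel()
    d=R.T@np.array([(u-m["cx"])/m["fx"],(v-m["cy"])/m["fy"],1]); return -R.T@t,d
def onz(m,u,v,z):
    o,d=ray(m,u,v); return o+d*(z-o[2])/d[2]
def proj(m,p):
    R=cv2.Rodrigues(np.array(m["rvec"],float))[0]; c=R@np.array(p,float)+np.array(m["tvec"],float).ravel()
    return np.array([m["fx"]*c[0]/c[2]+m["cx"],m["fy"]*c[1]/c[2]+m["cy"]])
def tri(a,b):
    (o1,d1),(o2,d2)=a,b
    d1=d1/np.linalg.norm(d1);d2=d2/np.linalg.norm(d2)
    s=np.linalg.lstsq(np.c_[d1,-d2],o2-o1,rcond=None)[0]
    p,q=o1+s[0]*d1,o2+s[1]*d2
    return (p+q)/2,np.linalg.norm(p-q)
E
python3 - <<'E'
from h import *
for n in("scene","side","wrist"):
    im,m=snap(n); cv2.imwrite(f"pics/{n}0.png",im); o,_=ray(m,256,192); print(n,o,m["fx"],onz(m,256,192,0))
print(get_obs(), env.pinch_z)
a=cv2.imread("pics/scene0.png");b=cv2.imread("pics/side0.png")
E
```

```text
scene [0.21138346 0.35016094 0.56114076] 379.23127652978263 [ 0.55772684 -0.39507375  0.        ]
side [ 0.33769271 -1.03153013  0.40530496] 490.9169486185699 [0.61576669 0.00172827 0.        ]
wrist [0.15897751 0.60945704 0.37327789] 306.41202399230434 [0.27224206 0.55996205 0.        ]
{'time': 0.15, 'qpos': array([ 1.00250636e+00,  5.28247820e-01,  1.43363294e+00,  2.69334913e-05,
        1.18139082e+00, -1.78516658e-01]), 'qvel': array([-0.00148241, -0.0038583 , -0.00224763, -0.00054697,  0.0011929 ,
       -0.00236248]), 'joint_torque': array([ 7.69583130e-04, -4.42740726e+01, -1.78275347e+01, -2.53744302e-04,
        5.62399378e-03, -4.10191433e-05]), 'eef_pos': array([0.23715776, 0.57765545, 0.23055343]), 'eef_rot': array([-1.5704737 ,  0.00164782,  1.18101304]), 'force': array([-0.26462831, -0.15524269, -0.85009359]), 'wrist_torque': array([-0.02961955,  0.00745827, -0.02496061]), 'finger_gap': 0.08554930347128194} -0.0187
```

View pics/scene0.png

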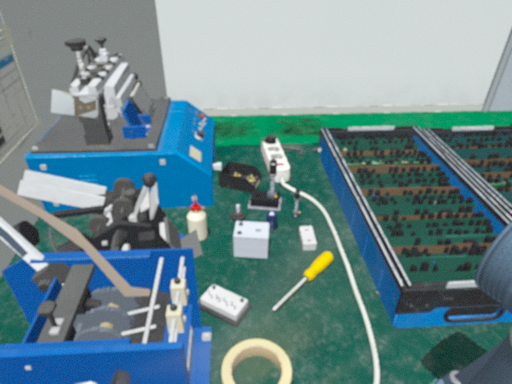

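View pics/side0.png

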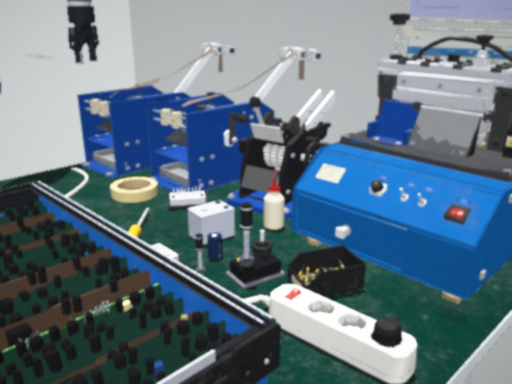

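The scene view shows the die block at (252,240), the capacitor at (272,217), the flux bottle at (196,220) and the holder with its gauge at (270,190). Look-alikes are at (237,212) and (296,200) in the scene view, and at (199,245) and (262,243) in the side view. I'll check them in one close crop.

```bash
python3 - <<'E'
from h import *
a=cv2.imread("pics/scene0.png")[150:270,180:330];b=cv2.imread("pics/side0.png")[175:295,170:320]
f=lambda x:cv2.resize(x,(795,640)[:2] and (750,600),interpolation=cv2.INTER_CUBIC)
o=np.hstack([cv2.resize(a,(400,320),interpolation=cv2.INTER_CUBIC),cv2.resize(b,(400,320),interpolation=cv2.INTER_CUBIC)])
cv2.imwrite("pics/crop1.png",o)
E
```

```text
(no output)
```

View pics/crop1.png

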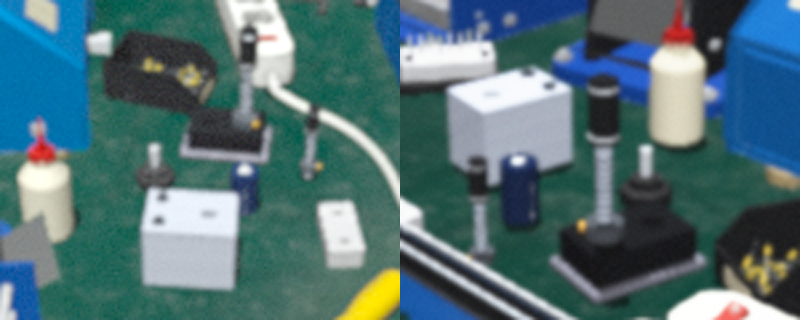

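The large gauge stands in the black holder: scene (273,162–197), side (246,205–263). The small gauge stands free at scene (297,200) and side (200,245). A dark knob with a pin is at scene (238,213) and side (262,240), so it is no part of the job. I choose the one in the holder.

```bash
python3 - <<'E'
from h import *
S=cams.camera_model("scene");D=cams.camera_model("side");k=400/150
def pr(n,a,b):
    a=(180+a[0]/k,150+a[1]/k);b=(170+(b[0]-400)/k,175+b[1]/k)
    p,e=tri(ray(S,*a),ray(D,*b));print(n,p.round(4),round(e,4));return a,b
pr("handle top",(248,33),(604,80));pr("handle bottom",(247,62),(602,136))
a,b=pr("bore",(209,213),(491,91)); print(onz(S,*a,.055),onz(D,*b,.055))
s1=pr("screwA",(162,197),(550,86));s2=pr("screwB",(158,219),(527,72))
for c in [(162,197),(158,219)]: print("scr scene z58",onz(S,180+c[0]/k,150+c[1]/k,.058))
for c in [(550,86),(527,72)]: print("scr side z58",onz(D,170+(c[0]-400)/k,175+c[1]/k,.058))
for n,c in dict(tl=(149,188),tr=(240,192),br=(238,245),bl=(143,237)).items(): print("blk scene",n,onz(S,180+c[0]/k,150+c[1]/k,.055))
pr("cap top",(245,168),(520,160)); pr("bottle cap",(40,150),(679,35)); pr("knob pin",(154,148),(646,150)); pr("small top",(312,110),(478,162))
# holder: top corners
for n,c in dict(l=(190,112),tr=(272,120),br=(265,153),bl=(185,147)).items(): print("holder scene z26",n,onz(S,180+c[0]/k,150+c[1]/k,.026))
E
```

```text
handle top [ 0.5015 -0.3621  0.1221] 0.0036
handle bottom [ 0.501  -0.3651  0.0896] 0.0
bore [ 0.4614 -0.2001  0.0542] 0.0022
[ 0.45983343 -0.19885692  0.055     ] [ 0.46235009 -0.20084724  0.055     ]
screwA [ 0.503  -0.2015  0.0542] 0.0019
screwB [ 0.4922 -0.1746  0.0557] 0.001
scr scene z58 [ 0.49973968 -0.19689584  0.058     ]
scr scene z58 [ 0.49030119 -0.17195346  0.058     ]
scr side z58 [ 0.50225716 -0.20925425  0.058     ]
scr side z58 [ 0.49172825 -0.17975132  0.058     ]
blk scene tl [ 0.51597949 -0.20566057  0.055     ]
blk scene tr [ 0.44866998 -0.23322297  0.055     ]
blk scene br [ 0.42476212 -0.17497698  0.055     ]
blk scene bl [ 0.49247503 -0.15165567  0.055     ]
cap top [ 0.4662 -0.2829  0.0396] 0.0019
bottle cap [ 0.6029 -0.1848  0.0778] 0.0005
knob pin [ 0.5512 -0.2795  0.035 ] 0.0015
small top [ 0.431  -0.3449  0.0717] 0.0013
holder scene z26 l [ 0.55232053 -0.35525042  0.026     ]
holder scene z26 tr [ 0.47832857 -0.3773387   0.026     ]
holder scene z26 br [ 0.46446833 -0.32691764  0.026     ]
holder scene z26 bl [ 0.532028   -0.30345769  0.026     ]
```

Emit:
play_rows(increments=[{"linear": [-0.035, -0.015, -0.0366], "twist": 0, "gripper": -1}, {"linear": [-0.035, -0.015, -0.0366], "twist": 0, "gripper": -1}, {"linear": [-0.035, -0.015, -0.0366], "twist": 0, "gripper": -1}, {"linear": [-0.035, -0.015, -0.0366], "twist": 0, "gripper": -1}, {"linear": [-0.035, -0.015, -0.0366], "twist": 0, "gripper": -1}, {"linear": [-0.035, -0.015, -0.0366], "twist": 0, "gripper": -1}, {"linear": [-0.04, 0, -0.034], "twist": 0, "gripper": -1}, {"linear": [-0.04, 0, -0.034], "twist": 0, "gripper": -1}, {"linear": [-0.04, 0, -0.034], "twist": 0, "gripper": -1}, {"linear": [-0.04, 0, -0.034], "twist": 0, "gripper": -1}, {"linear": [-0.04, 0, -0.034], "twist": 0, "gripper": -1}])

```text
time: 1.52
eef_pos: [0.4422, 0.0492, 0.3213]
eef_rot: [-1.571, -0.0, 1.181]
force: [-0.2, 0.5, 0.7]
finger_gap: 0.0853
```

Emit:
play_rows(increments=[{"linear": [0, 0, 0], "twist": 9.8, "gripper": -1}, {"linear": [0, 0, 0], "twist": 9.8, "gripper": -1}, {"linear": [0, 0, 0], "twist": 9.8, "gripper": -1}, {"linear": [0, 0, 0], "twist": 9.8, "gripper": -1}, {"linear": [0, 0, 0], "twist": 9.8, "gripper": -1}, {"linear": [0, 0, 0], "twist": 9.8, "gripper": -1}, {"linear": [0, 0, 0], "twist": 9.8, "gripper": -1}, {"linear": [0, 0, 0], "twist": 9.8, "gripper": -1}, {"linear": [0, 0, 0], "twist": 9.8, "gripper": -1}, {"linear": [0, 0, 0], "twist": 9.8, "gripper": -1}])

```text
time: 2.78
eef_pos: [0.4417, 0.0509, 0.3211]
eef_rot: [-1.571, 0.001, -0.535]
force: [-0.6, -0.4, -0.4]
finger_gap: 0.0851
```

Emit:
play_rows(increments=[{"linear": [0.0352, 0.0083, -0.043], "twist": 0, "gripper": -1}, {"linear": [0.0352, 0.0083, -0.043], "twist": 0, "gripper": -1}, {"linear": [0.0352, 0.0083, -0.043], "twist": 0, "gripper": -1}, {"linear": [0.0352, 0.0083, -0.043], "twist": 0, "gripper": -1}, {"linear": [0.0352, 0.0083, -0.043], "twist": 0, "gripper": -1}, {"linear": [0.0352, 0.0083, -0.043], "twist": 0, "gripper": -1}, {"linear": [0, 0, 0], "twist": 0, "gripper": -1}, {"linear": [0, 0, 0], "twist": 0, "gripper": -1}])

```text
time: 3.78
eef_pos: [0.4934, -0.2779, 0.2709]
eef_rot: [-1.57, 0.002, -0.53]
force: [0.7, 1.3, -0.2]
finger_gap: 0.0852
```

```bash
python3 - <<'E'
from h import *
im,m=snap("wrist"); cv2.imwrite("pics/w1.png",im); import pickle; pickle.dump(m,open("w1.pkl","wb"))
print(get_obs()["eef_pos"],[proj(m,p).round(1) for p in [(.501,-.362,.127),(.461,-.199,.055)]])
cv2.imwrite("pics/w1b.png",cv2.resize(im,(800,600),interpolation=cv2.INTER_CUBIC))
E
```

```text
[ 0.4935266  -0.2772394   0.27124602] [array([304.9, 243.3]), array([198.5, 119.1])]
```

View pics/w1b.png

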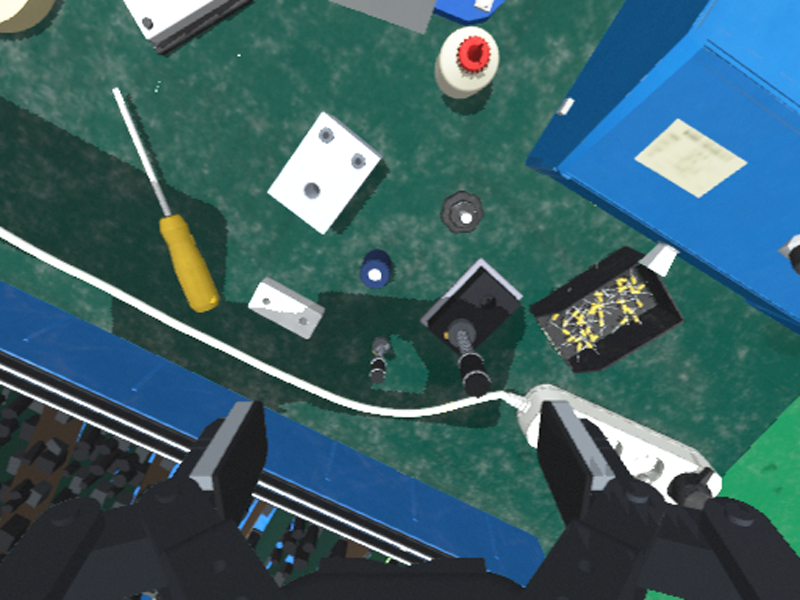

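The wrist view shows the bore at (311,190) and the large gauge's handle top at (476,383), in the 800x600 picture. Both lie within 2 px of the prediction. The bottle, capacitor, knob and small gauge are all clear.

```bash
python3 - <<'E'
from h import *
import pickle
m=pickle.load(open("w1.pkl","rb"));im=cv2.imread("pics/w1.png");g=cv2.cvtColor(im,cv2.COLOR_BGR2GRAY)
b=g[110:134,187:212]; mask=(b<150).astype(np.uint8)
n,l,s,c=cv2.connectedComponentsWithStats(mask)
for i in range(1,n):
    u=c[i]+[187,110]; print(s[i],u,onz(m,*u,.055) )
# block top face quad
h=(g>215).astype(np.uint8); h[:60]=0;h[155:]=0;h[:,:160]=0;h[:,250:]=0
n,l,s,c=cv2.connectedComponentsWithStats(h);i=1+s[1:,4].argmax()
cs,_=cv2.findContours((l==i).astype(np.uint8),0,2); print("rect",cv2.minAreaRect(cs[0]),cv2.approxPolyDP(cv2.convexHull(cs[0]),5,True).squeeze().tolist())
for p in cv2.approxPolyDP(cv2.convexHull(cs[0]),5,True).squeeze(): print(onz(m,*map(float,p),.055))
print("handle",onz(m,304.6,245,.127))
cv2.imwrite("pics/w1c.png",np.hstack([cv2.resize(im[185:265,265:345],(400,400),interpolation=cv2.INTER_CUBIC),cv2.resize(im[90:170,165:245],(400,400),interpolation=cv2.INTER_CUBIC)]))
E
```

```text
[ 8  7 10  9 64] [199.234375 120.953125] [ 0.46052244 -0.20111621  0.055     ]
rect ((206.33998107910156, 110.37999725341797), (47.40000534057617, 63.00000762939453), 36.869895935058594) [[207, 72], [242, 102], [206, 149], [172, 121]]
[ 0.49696003 -0.16222336  0.055     ]
[ 0.51350599 -0.20821639  0.055     ]
[ 0.4493147 -0.23195    0.055    ]
[ 0.43361126 -0.18534844  0.055     ]
handle [ 0.49981197 -0.36359231  0.127     ]
```

View pics/w1c.png

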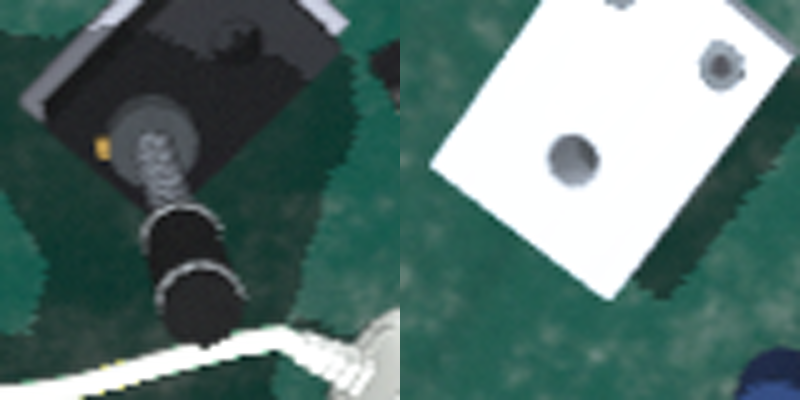

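```bash
python3 - <<'E'
from h import *
import pickle
m=pickle.load(open("w1.pkl","rb"))
h=onz(m,305.4,245.4,.127);print("handle",h,"collar",onz(m,295.4,213.6,.0365),"bore",onz(m,199.4,121.4,.055))
o=get_obs();R=cv2.Rodrigues(np.zeros(3))[0]
from scipy.spatial.transform import Rotation as Ro
R=Ro.from_euler('xyz',o["eef_rot"]).as_matrix();print(o["eef_pos"],o["eef_rot"],R.round(4))
print("tool shift",R.T@(np.array([h[0],h[1],.088])-o["eef_pos"]))
E
```

```text
handle [ 0.50031774 -0.36443422  0.127     ] collar [ 0.49952467 -0.36565703  0.0365    ] bore [ 0.46040608 -0.20162693  0.055     ]
[ 0.4935266  -0.2772394   0.27124602] [-1.57011436  0.00162595 -0.52889342] [[ 8.634e-01 -1.100e-03  5.046e-01]
 [-5.046e-01  1.400e-03  8.634e-01]
 [-1.600e-03 -1.000e+00  7.000e-04]]
tool shift [ 0.05015773  0.18311566 -0.07197927]
```

Emit:
play_rows(increments=[{"linear": [0.025, 0.02, -0.0365], "twist": 0, "gripper": -1}, {"linear": [0.025, 0.02, -0.0365], "twist": 0, "gripper": -1}, {"linear": [0, 0.04, 0], "twist": 0, "gripper": -1}, {"linear": [0, 0.04, 0], "twist": 0, "gripper": -1}, {"linear": [0, 0.03, 0], "twist": 0, "gripper": -1}, {"linear": [0, 0.02, 0], "twist": 0, "gripper": -1}, {"linear": [0, 0.01, 0], "twist": 0, "gripper": -1}, {"linear": [0, 0.003, 0], "twist": 0, "gripper": -1}, {"linear": [0, 0, 0], "twist": 0, "gripper": -1}])

```text
time: 4.95
eef_pos: [0.5008, -0.3667, 0.0894]
eef_rot: [-1.571, -0.001, -0.529]
force: [-0.5, -0.5, 1.0]
finger_gap: 0.0854
```

```bash
python3 - <<'E'
from h import *
im,m=snap("wrist"); im2,_=snap("side"); im3,_=snap("scene")
cv2.imwrite("pics/g1.png",np.hstack([cv2.resize(im,(400,300)),cv2.resize(im2[175:295,170:320],(375,300),interpolation=cv2.INTER_CUBIC)]))
print(get_obs()["eef_pos"],get_obs()["force"])
E
```

```text
[ 0.50077208 -0.36715051  0.08948516] [-0.54530101  0.67123789 -0.38235957]
```

View pics/g1.png

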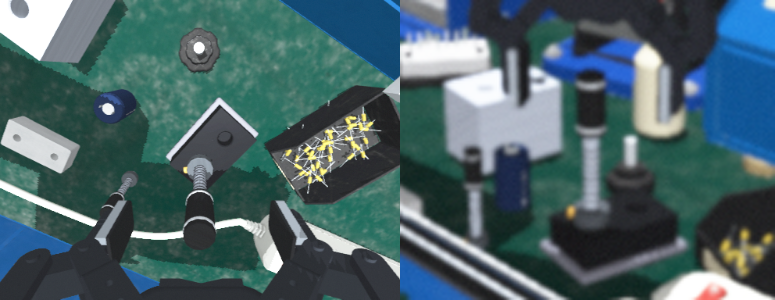

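The handle stands centred between the jaws at (200,220), and nothing is touching. I'll grip.

Emit:
play_rows(increments=[{"linear": [0, 0.001, 0.002], "twist": 0, "gripper": 0.3}, {"linear": [0, 0, 0], "twist": 0, "gripper": 1}, {"linear": [0, 0, 0], "twist": 0, "gripper": 1}, {"linear": [0, 0, 0], "twist": 0, "gripper": 1}, {"linear": [0, 0, 0], "twist": 0, "gripper": 1}, {"linear": [0, 0, 0], "twist": 0, "gripper": 1}, {"linear": [0, 0, 0], "twist": 0, "gripper": 1}, {"linear": [0, 0, 0], "twist": 0, "gripper": 1}], force=60)

```text
time: 6.1
eef_pos: [0.5013, -0.3651, 0.0876]
eef_rot: [-1.571, 0.0, -0.529]
force: [-0.9, 0.6, 2.0]
finger_gap: 0.0164
```

Emit:
play_rows(increments=[{"linear": [0, -0.01, 0], "twist": 0, "gripper": 1}, {"linear": [0, -0.02, 0], "twist": 0, "gripper": 1}, {"linear": [0, -0.03, 0], "twist": 0, "gripper": 1}, {"linear": [0, -0.025, 0], "twist": 0, "gripper": 1}, {"linear": [-0.0295, 0, 0.0302], "twist": 0, "gripper": 1}, {"linear": [-0.0295, 0, 0.0302], "twist": 0, "gripper": 1}, {"linear": [-0.0295, 0, 0.0302], "twist": 0, "gripper": 1}, {"linear": [-0.0295, 0, 0.0302], "twist": 0, "gripper": 1}, {"linear": [0, 0, 0], "twist": 0, "gripper": 1}, {"linear": [0, 0, 0], "twist": 0, "gripper": 1}])

```text
time: 7.35
eef_pos: [0.4613, -0.2018, 0.173]
eef_rot: [-1.571, -0.002, -0.529]
force: [-0.1, -0.7, -2.0]
finger_gap: 0.0165
```

```bash
python3 - <<'E'
from h import *
import pickle
M={}
out=[]
for n in("wrist","side","scene"):
    im,m=snap(n);M[n]=m;cv2.imwrite(f"pics/b_{n}.png",im)
    c=proj(m,(.4605,-.2012,.075)).round().astype(int); print(n,c)
    w=50; x=max(c[0]-w//1,0);y=max(c[1]-w,0); print("origin",x,y); out.append(cv2.resize(im[y:y+100,x:x+100],(500,500),interpolation=cv2.INTER_CUBIC)[:, :] )
pickle.dump(M,open("b.pkl","wb")); o=get_obs();print(o["eef_pos"],o["eef_rot"],o["force"])
cv2.imwrite("pics/b1.png",np.hstack([cv2.resize(x,(266,266)) if 0 else cv2.resize(x,(398,398)) for x in out[:2]]))
cv2.imwrite("pics/b2.png",cv2.resize(out[2],(400,400)))
E
```

```text
wrist [256 195]
origin 206 145
side [203 199]
origin 153 149
scene [259 222]
origin 209 172
[ 0.46120097 -0.20251168  0.17266747] [-1.57105167e+00 -1.46760301e-03 -5.30455071e-01] [-0.80810049 -0.69988662 -1.75496324]
```

View pics/b1.png

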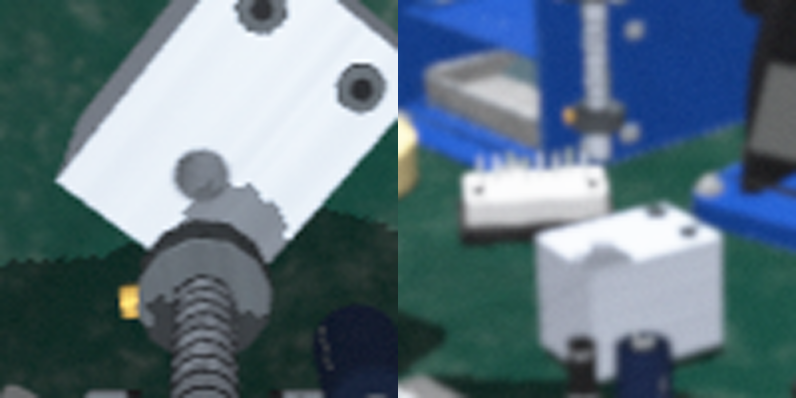

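```bash
python3 - <<'E'
from h import *
import pickle
M=pickle.load(open("b.pkl","rb"));W,D,S=M["wrist"],M["side"],M["scene"]
b=onz(W,256.5,188.7,.055);c=onz(W,257.4,218.9,.1215);print("bore",b,"collar",c,"tip proj diff",b-c)
print("proj exp collar top",proj(W,(.4612,-.2022,.1215)),"obs 257.4 218.9")
for z in(.097,.1115,.1215): print("side exp",z,proj(D,(.4612,-.2022,z)),"scene",proj(S,(.4612,-.2022,z)))
def lines(n,m,y0,y1,x0,x1):
    im=cv2.imread(f"pics/b_{n}.png"); return im
w=cv2.imread("pics/b_wrist.png");g=cv2.cvtColor(w,cv2.COLOR_BGR2GRAY)
# bore disc: darker than block
q=g[179:197,246:267];print(q[::2,::1])
s=cv2.imread("pics/b_scene.png")[150:260,210:310];cv2.imwrite("pics/b2.png",np.hstack([cv2.resize(s,(400,440),interpolation=cv2.INTER_CUBIC),cv2.resize(w[165:255,215:297],(400,440),interpolation=cv2.INTER_CUBIC)]))
E
```

```text
bore [ 0.46040736 -0.20181167  0.055     ] collar [ 0.46082057 -0.20246984  0.1215    ] tip proj diff [-0.00041321  0.00065816 -0.0665    ]
proj exp collar top [257.67673553 218.33341839] obs 257.4 218.9
side exp 0.097 [202.81506237 188.05297772] scene [258.79795173 212.663276  ]
side exp 0.1115 [202.52869121 180.48960258] scene [258.91870789 206.87099296]
side exp 0.1215 [202.32918434 175.22040843] scene [259.00354387 202.80168517]
[[239 239 240 240 239 240 240 241 241 240 240 240 240 239 239 239 238 239
  239 240 241]
 [239 240 239 240 240 241 240 239 239 239 238 238 238 238 239 239 239 239
  241 241 240]
 [239 240 239 240 240 229 195 156 137 129 121 131 139 154 191 227 239 241
  240 239 238]
 [240 241 240 236 189 106 101 105 116 126 131 134 132 132 127 139 193 231
  237 237 235]
 [241 241 236 206 134  99 109 117 123 126 129 129 130 130 128 121 137 192
  229 236 236]
 [240 239 232 191 124 103 111 117 119 124 127 127 127 126 124 122 128 176
  224 238 240]
 [239 239 233 216 164 107 114 119 123 126 128 119 106 117 125 122 124 130
  202 239 239]
 [239 238 238 234 221 185 131 121 116 109 107 109 108 104 104 117 135 143
  147 146 144]
 [238 238 238 238 238 235 228 213 168 125 119 122 124 133 142 143 144 146
  145 145 145]]
```

View pics/b2.png

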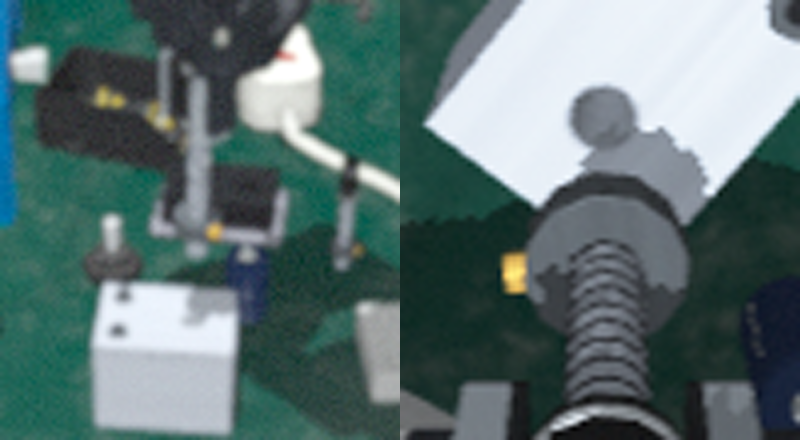

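```bash
python3 - <<'E'
from h import *
import pickle
M=pickle.load(open("b.pkl","rb"));W,D,S=M["wrist"],M["side"],M["scene"]
def cen(n,rows,x0,x1):
    g=cv2.cvtColor(cv2.imread(f"pics/b_{n}.png"),cv2.COLOR_BGR2GRAY).astype(float)
    for v in rows: print(n,v,g[v,x0:x1].astype(int))
cen("scene",range(174,216,3),250,270)
cen("side",list(range(150,174,3))+list(range(181,191,2)),193,214)
g=cv2.imread("pics/b_wrist.png");cen("wrist",range(216,246,4),242,274)
for z in(.10,.12,.14,.16):print(proj(S,(.4612,-.2022,z)),proj(D,(.4612,-.2022,z)),proj(W,(.4612,-.2022,z)))
E
```

```text
scene 174 [119 119  81  49  42  43  69 118 149 162 153 121  78  48  46  54  51  52
  85 131]
scene 177 [143 130  88  57  49  41  67 118 157 159 146 108  71  55  57  52  52  48
  68 110]
scene 180 [184 175 148 106  84 105 119 135 157 168 152 113  71  52  49  58  49  53
  60  84]
scene 183 [ 75  85  98  96  84  84 109 135 155 169 160 130  93  81  83 103 108  97
  80  80]
scene 186 [ 47  49  38  47  67  94 119 137 154 163 158 150 128 108  96  91  77  79
  67  74]
scene 189 [ 51  53  54  48  55  59  93 136 156 162 163 159 132  97  67  69  69  79
  84  82]
scene 192 [ 56  62  60  51  53  63 104 151 172 164 149 133  98  66  50  57  60  57
  64  64]
scene 195 [ 77  74  60  57  53  53  90 133 153 159 151 131  93  67  58  61  58  55
  53  49]
scene 198 [ 85  71  53  58  44  61 103 151 168 166 159 137  98  64  56  57  62  59
  59  50]
scene 201 [114  69  53  71 101 120 137 150 159 165 158 134  89  66  59  48  47  42
  47  46]
scene 204 [124  72  67  93 121 131 131 143 156 156 146 118  94  96  90  67  47  37
  39  47]
scene 207 [171 171 163 137 108 100 106 111 113 115 117 135 167 188 176 152 13
[... 2213 characters left out ...]
 117 105 105 106 114 122
 118 101  68  53  59  53  39  36  35  34  34  33  34  39]
wrist 240 [ 38  37  38  34  36  35  40  72  73  67  96 102 105 105 107 105 101 103
 104 100  81  54  76  71  35  34  34  35  32  32  34  35]
wrist 244 [ 36  35  33  37  35  37  42  73  76  56  86 103 103 103 103 106 103 103
 103 101  79  53  78  71  35  34  35  37  40  38  35  32]
[258.82272021 211.47521219] [202.75609363 186.49554894] [257.60306994 206.96682772]
[258.99073609 203.41603317] [202.35921594 176.0135759 ] [257.67113951 217.46995337]
[259.16395007 195.10751779] [201.95569426 165.35612771] [257.75248197 230.02108415]
[259.34260718 186.53791323] [201.54536033 154.51876084] [257.85139882 245.2839405 ]
```

The gauge is vertical and coaxial with the TCP: the rod columns match the projection within 0.3 px. It needs about (-0.5, +0.6) mm to the bore axis.

Emit:
play_rows(increments=[{"linear": [-0.0007, 0.01, 0.0003], "twist": 0, "gripper": 1}, {"linear": [0, 0.01, 0], "twist": 0, "gripper": 1}, {"linear": [0, 0.01, 0], "twist": 0, "gripper": 1}, {"linear": [0, 0.005, 0], "twist": 0, "gripper": 1}, {"linear": [0, 0.003, 0], "twist": 0, "gripper": 1}, {"linear": [0, 0.001, 0], "twist": 0, "gripper": 1}, {"linear": [0, 0.001, 0], "twist": 0, "gripper": 1}, {"linear": [0, 0.001, 0], "twist": 0, "gripper": 1}, {"linear": [0, 0.001, 0], "twist": 0, "gripper": 1}, {"linear": [0, 0, 0], "twist": 0, "gripper": 1}], force=60)

```text
time: 8.75
eef_pos: [0.46, -0.2006, 0.1305]
eef_rot: [-1.571, -0.0, -0.529]
force: [-0.5, 0.2, -1.4]
finger_gap: 0.0167
```

Emit:
play_rows(increments=[{"linear": [0, 0.001, 0], "twist": 0, "gripper": 1}, {"linear": [0, 0.001, 0], "twist": 0, "gripper": 1}, {"linear": [0, 0.001, 0], "twist": 0, "gripper": 1}, {"linear": [0, 0, 0], "twist": 0, "gripper": 1}])

```text
time: 9.25
eef_pos: [0.4603, -0.2007, 0.1275]
eef_rot: [-1.571, -0.001, -0.529]
force: [0.6, 0.2, -1.6]
finger_gap: 0.0168
```

```bash
python3 - <<'E'
from h import *
out=[]
for n in("wrist","side"):
    im,m=snap(n);c=proj(m,(.4605,-.2012,.06)).round().astype(int);print(n,c)
    out.append(cv2.resize(im[c[1]-40:c[1]+40,c[0]-40:c[0]+40],(400,400),interpolation=cv2.INTER_CUBIC))
cv2.imwrite("pics/c1.png",np.hstack(out));o=get_obs();print(o["force"],o["eef_pos"],o["wrist_torque"])
E
```

```text
wrist [258 210]
side [203 207]
[ 0.25424097 -1.3127717  -1.66603082] [ 0.46024234 -0.20069041  0.12750288] [-0.02373153 -0.24893706 -0.01999759]
```

View pics/c1.png

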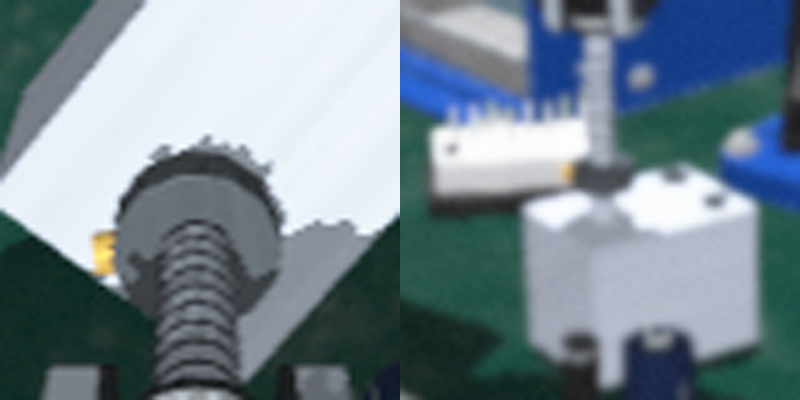

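The tip is 3.5 mm inside the mouth with no side force and no push-back, so it's in the bore. I'll carry on.

Emit:
play_rows(increments=[{"linear": [0, 0.001, 0], "twist": 0, "gripper": 1}, {"linear": [0, 0.002, 0], "twist": 0, "gripper": 1}, {"linear": [0, 0.002, 0], "twist": 0, "gripper": 1}, {"linear": [0, 0.002, 0], "twist": 0, "gripper": 1}, {"linear": [0, 0.002, 0], "twist": 0, "gripper": 1}, {"linear": [0, 0, 0], "twist": 0, "gripper": 1}, {"linear": [0, 0, 0], "twist": 0, "gripper": 1}], force=35)

```text
time: 10.22
eef_pos: [0.4602, -0.2007, 0.1184]
eef_rot: [-1.571, -0.0, -0.53]
force: [2.1, -0.2, -2.6]
finger_gap: 0.0164
```

Emit:
play_rows(increments=[{"linear": [0, 0.001, 0], "twist": 0, "gripper": 1}, {"linear": [0, 0.001, 0], "twist": 0, "gripper": 1}, {"linear": [0, 0.0005, 0], "twist": 0, "gripper": 1}, {"linear": [0, 0.0005, 0], "twist": 0, "gripper": 1}, {"linear": [0, 0.0005, 0], "twist": 0, "gripper": 1}, {"linear": [0, 0, 0], "twist": 0, "gripper": 1}])

```text
time: 10.98
eef_pos: [0.4602, -0.2007, 0.1153]
eef_rot: [-1.571, -0.001, -0.529]
force: [1.7, 0.5, 4.1]
finger_gap: 0.0167
```

Emit:
play_rows(increments=[{"linear": [0, 0.0004, 0], "twist": 0, "gripper": 1}, {"linear": [0, 0.0004, 0], "twist": 0, "gripper": 1}, {"linear": [0, 0.0004, 0], "twist": 0, "gripper": 1}, {"linear": [0, 0, 0], "twist": 0, "gripper": 1}])

```text
time: 11.48
eef_pos: [0.4602, -0.2007, 0.1138]
eef_rot: [-1.571, -0.0, -0.529]
force: [1.7, 0.1, 3.7]
finger_gap: 0.0165
```

Emit:
play_rows(increments=[{"linear": [0, 0.0005, 0], "twist": 0, "gripper": 1}, {"linear": [0, 0.0005, 0], "twist": 0, "gripper": 1}, {"linear": [0, 0.0004, 0], "twist": 0, "gripper": 1}, {"linear": [0, 0, 0], "twist": 0, "gripper": 1}])

```text
time: 11.98
eef_pos: [0.4602, -0.2007, 0.1124]
eef_rot: [-1.571, -0.0, -0.529]
force: [2.7, 0.4, 4.5]
finger_gap: 0.0166
```

Emit:
play_rows(increments=[{"linear": [0, 0.0005, 0], "twist": 0, "gripper": 1}, {"linear": [0, 0.0005, 0], "twist": 0, "gripper": 1}, {"linear": [0, 0.0005, 0], "twist": 0, "gripper": 1}, {"linear": [0, 0, 0], "twist": 0, "gripper": 1}])

```text
time: 12.48
eef_pos: [0.4602, -0.2007, 0.1109]
eef_rot: [-1.571, -0.0, -0.529]
force: [2.3, -0.0, 3.6]
finger_gap: 0.0164
```

Emit:
play_rows(increments=[{"linear": [0, 0.0005, 0], "twist": 0, "gripper": 1}, {"linear": [0, 0.0005, 0], "twist": 0, "gripper": 1}, {"linear": [0, 0.0005, 0], "twist": 0, "gripper": 1}, {"linear": [0, 0, 0], "twist": 0, "gripper": 1}])

```text
time: 12.98
eef_pos: [0.4601, -0.2007, 0.1094]
eef_rot: [-1.571, -0.0, -0.529]
force: [3.7, -0.1, 4.0]
finger_gap: 0.0167
```

Emit:
play_rows(increments=[{"linear": [0.0003, 0.0005, 0.0001], "twist": 0, "gripper": 1}, {"linear": [0, 0.0005, 0], "twist": 0, "gripper": 1}, {"linear": [0, 0.0005, 0], "twist": 0, "gripper": 1}, {"linear": [0, 0, 0], "twist": 0, "gripper": 1}])

```text
time: 13.48
eef_pos: [0.4602, -0.2006, 0.1078]
eef_rot: [-1.571, 0.0, -0.529]
force: [3.0, -1.2, 4.1]
finger_gap: 0.0168
```

Emit:
play_rows(increments=[{"linear": [0.0003, 0.0005, 0], "twist": 0, "gripper": 1}, {"linear": [0, 0.0005, 0], "twist": 0, "gripper": 1}, {"linear": [0, 0.0005, 0], "twist": 0, "gripper": 1}, {"linear": [0, 0, 0], "twist": 0, "gripper": 1}])

```text
time: 13.98
eef_pos: [0.4603, -0.2006, 0.1063]
eef_rot: [-1.571, 0.001, -0.529]
force: [1.3, -0.6, 4.1]
finger_gap: 0.0169
```

Emit:
play_rows(increments=[{"linear": [0.0002, 0.0005, 0], "twist": 0, "gripper": 1}, {"linear": [0, 0.0005, 0], "twist": 0, "gripper": 1}, {"linear": [0, 0.0005, 0], "twist": 0, "gripper": 1}, {"linear": [0, 0, 0], "twist": 0, "gripper": 1}])

```text
time: 14.48
eef_pos: [0.4604, -0.2007, 0.1047]
eef_rot: [-1.571, 0.001, -0.529]
force: [0.3, -0.0, 4.8]
finger_gap: 0.0168
```

Emit:
play_rows(increments=[{"linear": [0, 0.0005, 0], "twist": 0, "gripper": 1}, {"linear": [0, 0.0005, 0], "twist": 0, "gripper": 1}, {"linear": [0, 0.0005, 0], "twist": 0, "gripper": 1}, {"linear": [0, 0, 0], "twist": 0, "gripper": 1}])

```text
time: 14.98
eef_pos: [0.4604, -0.2007, 0.1032]
eef_rot: [-1.571, 0.001, -0.529]
force: [-0.6, -0.1, 4.0]
finger_gap: 0.0163
```

Emit:
play_rows(increments=[{"linear": [0, 0.0005, 0], "twist": 0, "gripper": 1}, {"linear": [0, 0.0005, 0], "twist": 0, "gripper": 1}, {"linear": [0, 0.0005, 0], "twist": 0, "gripper": 1}, {"linear": [0, 0, 0], "twist": 0, "gripper": 1}])

```text
time: 15.48
eef_pos: [0.4605, -0.2007, 0.1017]
eef_rot: [-1.571, 0.001, -0.529]
force: [-1.4, 0.3, 3.3]
finger_gap: 0.0168
```

Emit:
play_rows(increments=[{"linear": [-0.0001, 0.0005, 0], "twist": 0, "gripper": 1}, {"linear": [0, 0.0005, 0], "twist": 0, "gripper": 1}, {"linear": [0, 0.0005, 0], "twist": 0, "gripper": 1}, {"linear": [0, 0, 0], "twist": 0, "gripper": 1}])

```text
time: 15.98
eef_pos: [0.4605, -0.2007, 0.1003]
eef_rot: [-1.571, 0.001, -0.529]
force: [-1.0, 0.3, 3.7]
finger_gap: 0.0166
```

Emit:
play_rows(increments=[{"linear": [-0.0001, 0.0005, 0], "twist": 0, "gripper": 1}, {"linear": [0, 0.0005, 0], "twist": 0, "gripper": 1}, {"linear": [0, 0.0005, 0], "twist": 0, "gripper": 1}, {"linear": [0, 0, 0], "twist": 0, "gripper": 1}])

```text
time: 16.48
eef_pos: [0.4605, -0.2007, 0.0988]
eef_rot: [-1.571, 0.0, -0.53]
force: [-1.3, 0.9, 1.9]
finger_gap: 0.0167
```

Emit:
play_rows(increments=[{"linear": [-0.0001, 0.0005, 0], "twist": 0, "gripper": 1}, {"linear": [0, 0.0005, 0], "twist": 0, "gripper": 1}, {"linear": [0, 0.0005, 0], "twist": 0, "gripper": 1}, {"linear": [0, 0, 0], "twist": 0, "gripper": 1}])

```text
time: 16.98
eef_pos: [0.4605, -0.2007, 0.0973]
eef_rot: [-1.571, 0.0, -0.529]
force: [-1.3, 1.0, 3.1]
finger_gap: 0.0169
```

Emit:
play_rows(increments=[{"linear": [-0.0001, 0.0005, 0], "twist": 0, "gripper": 1}, {"linear": [0, 0.0005, 0], "twist": 0, "gripper": 1}, {"linear": [0, 0.0005, 0], "twist": 0, "gripper": 1}, {"linear": [0, 0, 0], "twist": 0, "gripper": 1}])

```text
time: 17.48
eef_pos: [0.4605, -0.2007, 0.0959]
eef_rot: [-1.571, -0.0, -0.529]
force: [-1.3, 0.6, 3.1]
finger_gap: 0.0166
```

Emit:
play_rows(increments=[{"linear": [-0.0001, 0.0005, 0], "twist": 0, "gripper": 1}, {"linear": [0, 0.0005, 0], "twist": 0, "gripper": 1}, {"linear": [0, 0.0005, 0], "twist": 0, "gripper": 1}, {"linear": [0, 0, 0], "twist": 0, "gripper": 1}])

```text
time: 17.98
eef_pos: [0.4604, -0.2007, 0.0944]
eef_rot: [-1.571, -0.0, -0.529]
force: [-0.9, 0.7, 3.4]
finger_gap: 0.0167
```

Emit:
play_rows(increments=[{"linear": [0, 0.0005, 0], "twist": 0, "gripper": 1}, {"linear": [0, 0.0005, 0], "twist": 0, "gripper": 1}, {"linear": [0, 0.0005, 0], "twist": 0, "gripper": 1}, {"linear": [0, 0, 0], "twist": 0, "gripper": 1}])

```text
time: 18.48
eef_pos: [0.4605, -0.2007, 0.0929]
eef_rot: [-1.571, -0.0, -0.529]
force: [-0.7, 0.4, 2.8]
finger_gap: 0.0168
```

Emit:
play_rows(increments=[{"linear": [0, 0.0005, 0], "twist": 0, "gripper": 1}, {"linear": [0, 0.0005, 0], "twist": 0, "gripper": 1}, {"linear": [0, 0.0005, 0], "twist": 0, "gripper": 1}, {"linear": [0, 0, 0], "twist": 0, "gripper": 1}])

```text
time: 18.98
eef_pos: [0.4605, -0.2008, 0.0918]
eef_rot: [-1.571, -0.0, -0.529]
force: [-0.4, 0.3, 7.4]
finger_gap: 0.0166
```

The bottom is felt at about 39 mm depth. I'll press up gently.

Emit:
play_rows(increments=[{"linear": [0, 0.0002, 0], "twist": 0, "gripper": 1}, {"linear": [0, 0.0002, 0], "twist": 0, "gripper": 1}, {"linear": [0, 0, 0], "twist": 0, "gripper": 1}, {"linear": [0, 0, 0], "twist": 0, "gripper": 1}])

```text
time: 19.48
eef_pos: [0.4605, -0.2007, 0.0917]
eef_rot: [-1.571, -0.001, -0.529]
force: [-1.1, 1.2, 10.2]
finger_gap: 0.0164
```

Emit:
play_rows(increments=[{"linear": [0, 0.0003, 0], "twist": 0, "gripper": 1}, {"linear": [0, 0, 0], "twist": 0, "gripper": 1}, {"linear": [0, 0, 0], "twist": 0, "gripper": 1}, {"linear": [0, 0, 0], "twist": 0, "gripper": 1}, {"linear": [0, 0, 0], "twist": 0, "gripper": 1}, {"linear": [0, 0, 0], "twist": 0, "gripper": 1}, {"linear": [0, 0, 0], "twist": 0, "gripper": 1}, {"linear": [0, 0, 0], "twist": 0, "gripper": 1}, {"linear": [0, 0, 0], "twist": 0, "gripper": 1}, {"linear": [0, 0, 0], "twist": 0, "gripper": 1}])

```text
time: 20.72
eef_pos: [0.4605, -0.2008, 0.0917]
eef_rot: [-1.571, -0.001, -0.529]
force: [-1.9, 2.3, 12.2]
finger_gap: 0.0165
```

Emit:
play_rows(increments=[{"linear": [0, 0.0001, 0], "twist": 0, "gripper": 1}, {"linear": [0, 0, 0], "twist": 0, "gripper": 1}, {"linear": [0, 0, 0], "twist": 0, "gripper": 1}, {"linear": [0, 0, 0], "twist": 0, "gripper": 1}, {"linear": [0, 0, 0], "twist": 0, "gripper": 1}, {"linear": [0, 0, 0], "twist": 0, "gripper": 1}, {"linear": [0, 0, 0], "twist": 0, "gripper": 1}, {"linear": [0, 0, 0], "twist": 0, "gripper": 1}, {"linear": [0, 0, 0], "twist": 0, "gripper": 1}])

```text
time: 21.85
eef_pos: [0.4605, -0.2007, 0.0917]
eef_rot: [-1.571, -0.001, -0.529]
force: [-1.7, 1.8, 12.8]
finger_gap: 0.0165
```

Emit:
play_rows(increments=[{"linear": [0, -0.0003, 0], "twist": 0, "gripper": 1}, {"linear": [0, -0.0003, 0], "twist": 0, "gripper": 1}, {"linear": [0, 0, 0], "twist": 0, "gripper": 1}, {"linear": [0, 0, 0], "twist": 0, "gripper": 1}], force=20)

```text
time: 22.35
eef_pos: [0.4605, -0.2008, 0.0917]
eef_rot: [-1.571, -0.001, -0.529]
force: [-0.2, 0.8, 8.4]
finger_gap: 0.0168
```

Emit:
play_rows(increments=[{"linear": [0, 0, 0], "twist": 0, "gripper": 0.5}, {"linear": [0, 0, 0], "twist": 0, "gripper": 0.3}, {"linear": [0, 0, 0], "twist": 0, "gripper": 0}, {"linear": [0, 0, 0], "twist": 0, "gripper": -0.5}, {"linear": [0, 0, 0], "twist": 0, "gripper": -0.5}, {"linear": [0, 0, 0], "twist": 0, "gripper": -0.5}, {"linear": [0, 0, 0], "twist": 0, "gripper": -0.5}])

```text
time: 23.22
eef_pos: [0.4603, -0.2007, 0.0912]
eef_rot: [-1.571, -0.0, -0.529]
force: [-0.1, 0.4, -0.7]
finger_gap: 0.0638
```

Released. I'll rise straight up with the jaws open and look.

Emit:
play_rows(increments=[{"linear": [0, -0.005, 0], "twist": 0, "gripper": -0.5}, {"linear": [0, -0.02, 0], "twist": 0, "gripper": -0.5}, {"linear": [0, -0.03, 0], "twist": 0, "gripper": -0.5}, {"linear": [0, -0.04, 0], "twist": 0, "gripper": -0.5}, {"linear": [0, -0.04, 0], "twist": 0, "gripper": -0.5}, {"linear": [0, 0, 0], "twist": 0, "gripper": -0.5}, {"linear": [0, 0, 0], "twist": 0, "gripper": -0.5}])

```text
time: 24.1
eef_pos: [0.4599, -0.2003, 0.2261]
eef_rot: [-1.571, 0.001, -0.529]
force: [0.5, -0.4, -0.3]
finger_gap: 0.064
```

```bash
python3 - <<'E'
from h import *
out=[]
for n in("scene","side"):
    im,m=snap(n);c=proj(m,(.4605,-.2012,.08)).round().astype(int)
    out.append(cv2.resize(im[c[1]-50:c[1]+50,c[0]-50:c[0]+50],(400,400),interpolation=cv2.INTER_CUBIC))
    for z in(.055,.065,.091,.131): print(n,z,((proj(m,(.4605,-.2012,z))-c+50)*4).round())
cv2.imwrite("pics/f.png",np.hstack(out));o=get_obs();print(o["force"],o["eef_pos"],o["time"])
E
```

```text
scene 0.055 [198. 237.]
scene 0.065 [199. 222.]
scene 0.091 [199. 182.]
scene 0.131 [201. 117.]
side 0.055 [201. 249.]
side 0.065 [200. 229.]
side 0.091 [198. 176.]
side 0.131 [195.  92.]
[-0.21924045  0.04451401  0.56329185] [ 0.45947056 -0.20006629  0.2251069 ] 24.2
```

View pics/f.png

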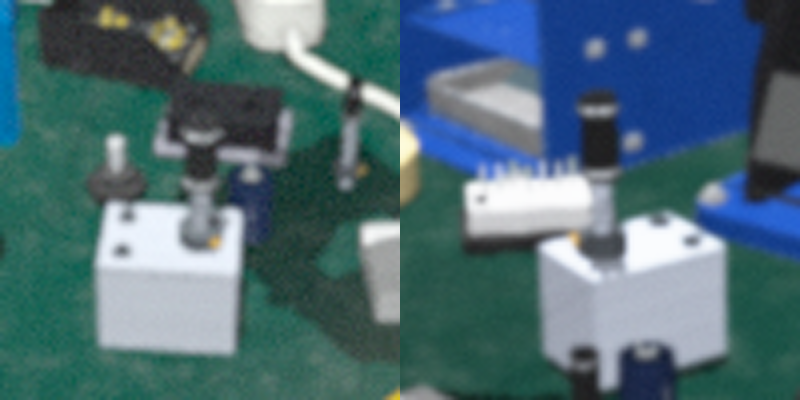

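The gauge stands upright in the bore: handle top at (203,125) in the scene half and (598,97) in the side half. The collar sits on the face, and the capacitor is standing.

```bash
python3 -c "
from h import *
print(ticket.close_job())"
```

```text
the job is handed in; nothing more can be done
None
```

I took the large gauge out of its holder and lowered it into the bore, with the block's face pushing the stop up the rod. The bottom was felt about 39 mm down. I held it pressed there for about 2 s, then eased off, let go and handed the job in at about 24 s.

**Press:** The wrist read 12 to 13 N during the hold. The stop's share of that can't be separated, so the force on the tip was between about 9 and 14 N, inside the 5 to 20 N asked. The highest wrist reading I saw was 12.8 N, far under 30. I only read the force at the end of each move.

**Last look:** The gauge stands upright with the stop visibly on the block's face, and the handle top is within about 2 px of its predicted place. The gripper was clear above it, and the capacitor was standing. The flux bottle was outside that last picture; the arm went nowhere near it and met no unexpected force.

No check failed. The bore's position differed by about 2 to 3 mm between the fixed cameras and the wrist camera. I used the wrist camera's value, and the rod went in freely.

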